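Key and seat the splash cap of a pop-up power tower

TASK

The splash cap on the vanity's pop-up power tower is standing proud. Push its raised rib round with a fingertip until the notch in the cap's rim is over the fixed pin, then press the middle of the cap down until it is fully home, and move clear. Only push and press: do not pinch the rib, do not force the cap, and leave the toothbrush, tumbler, massager and hairpin tray where they are.

Things in the scene. Friction and masses are not known exactly. Their poses are not given: they have to be found in the camera images.
- cap_pad (a point): Centre of the top of the cap's press pad, on the turning axis. The cap is a level aluminium disc 110 mm across, 8 mm thick, which cannot be lifted off; the pad is a round step 32 mm across and 4 mm high on it. Standing proud, the cap's underside is 17 mm above the vanity, its flat top 25 mm, the pad 29 mm; fully home all are 8.5 mm lower.
- cap_notch (a point): Point in the cap's rim notch, 49 mm from the axis, at the level of the cap's flat top. The notch is open to the rim, 14 mm wide and about 11 mm deep (44 to 55 mm from the axis), cut through the cap.
- cap_rib (a point): Middle of the top of the raised rib that the fingertip pushes, 39 mm from the axis, on the far side of the axis from the notch (180 degrees round). The rib is radial, 22 mm long (28 to 50 mm from the axis), 14 mm wide, and stands 13 mm above the cap's flat top.
- rib_face_a: One long side face of the rib (a 22 x 3 x 10 mm strip of it), origin at its middle, 39 mm from the axis and 7.5 mm below the rib's top. Its x axis runs along the rib towards the notch, its y to the left of that. This is the face on the -y side: pushed squarely, it turns the cap clockwise seen from above (joint falls).
- rib_face_b: One long side face of the rib (a 22 x 3 x 10 mm strip of it), origin at its middle, 39 mm from the axis and 7.5 mm below the rib's top. Its x axis runs along the rib towards the notch, its y to the left of that. This is the face on the +y side: pushed squarely, it turns the cap counter-clockwise seen from above (joint grows).
- pin_mark (a point): Point on top of the fixed pin, 49 mm from the cap's axis, 15.5 mm above the vanity. The pin is a round steel bar, 9 mm thick, lying radially on the deck from 45 to 68 mm from the axis, so its outer end shows beyond the cap's rim. The cap goes down when the notch lies over it, within 2.5 mm sideways; else the pin stops the cap 1.5 to 3.5 mm down.
- cap (a joint): Turn of the cap in rad, growing counter-clockwise seen from above: 0 or 6.283 means that the notch is over the pin. Stops at -0.35 and 6.63; it starts anywhere from 0.8 to 5.5. A stiff hinge (0.07 N m friction, about 2 N at the rib) that stays where it is left.
- cap_depth (a joint): How far the cap has been pressed down, in m: 0 standing proud, 0.0085 fully home. It takes about 5 N, then stays where it is left.
- tower: The fixed black round deck under the cap, 148 mm across and 8 mm high; origin at the vanity's surface on the cap's axis, its x axis pointing along the pin, z up. Its place and yaw vary.
- toothbrush: White electric toothbrush standing on a round base 60 mm across, 197 mm tall; loose; origin under its base.
- tumbler: Frosted glass tumbler, 72 mm across the rim, 95 mm tall, standing; loose; origin under its base.
- massager: Grey silicone scalp massager, dome 74 mm across with a knob on top, 68 mm tall; loose; origin under its centre.
- tray: Silver hairpin tray, 90 x 200 x 16 mm, long side along its y; loose; origin under its centre.
Not all that is in view belongs to the job. Leave any orange or red look-alike of the massager alone.

How it is judged:
By the outcome, as a careful person would: the job done as asked, in the order asked, and still so for the second after the job is handed in, with the robot touching nothing.
It also fails if it takes over 61 s, if anything falls off the work surface, if the arm or the gripper's body presses on something with over 40 N, if the wrist force passes 120 N, or if a joint passes its speed limit or range.

ROBOT

A 6-joint arm with a two-finger parallel gripper is mounted at the origin on the work surface. World frame = base frame: x ahead of the robot, y to its left, z up, the work surface at z = 0. Lengths are in m, angles in rad, forces in N, time in s.
With the tool pointing down it reaches from about 0.35 to 0.85 m from the base axis. Payload 8.1 kg.
Tool frame: the origin (TCP) lies at the very end of the fingers, on their centre line; the grasp point (between the pads) lies 19 mm behind it (grip_point_offset is the z of the grasp point in the tool frame, in m); z points along the fingers, y is the line along which they close (so a half turn about z gives the same grasp; the last joint's range is limited). The gripper opens to 85 mm and grips with 20 to 120 N. Pads are 22 mm wide; open, the fingers measure 114 mm over their backs; the gripper's body (76 mm by 85 mm) begins 54 mm behind the grasp point. The pads swing forward as they close: fully open they stand 13 mm farther back than shut.
Start: joints at [1.229, 0.13, 1.488, -0, 1.523, -0.085], TCP at [0.152, 0.58, 0.231] pointing down, gripper open.
Joint ranges: [-2.96, 2.96], [-0.89, 2.26], [0.02, 2.5], [-1.34, 4.48], [0, 2.73], [-2.66, 2.66]. Speed limits (rad/s): [2.39, 2.39, 2.79, 3.14, 3.14, 3.14].

INTERFACE

Orientations are given as a 3x3 rotation matrix whose columns are the frame's x, y, z axes.
In Python, from rig import * gives the robot as it stands.
- The arm moves only by the tool send_rows, never from a script. Its argument "series" is a list that holds one entry, the list of rows, each a list of 7 numbers: the opening, from 0 (shut) to 1 (fully open), then the shift along the tool's x, y, z in m, then the turn, a rotation vector about the tool's x, y, z in degrees. A call has 1 to 8 rows; each row is the pose to reach, as a shift and turn from the pose commanded when the call began, along the tool's axes at that moment; what a row does not reach only later rows make up. A row lasts 1/10 s, in which the tool goes at most 50 mm and 8.59 degrees, less where a joint would pass 70% of its speed; a pose out of reach is approached as far as the arm can. A call with a gripper value outside its range is refused whole. The fingers move at their own pace and stop on an object; "squeeze" is the grip in N (left out, the last holds). Time passes only in rows, so rows that repeat a pose let the fingers close. It gives the time, the measured TCP pose, the force, the opening and the grip force at its end, in the units of the state.
- state(): the state, without advancing time (a new reading comes with each control period).
- snapshot(name): name is "scene" or "top" or "wrist"; returns (picture, depth): 384x512x3 uint8, red, green, blue; 384x512 float32, m along the optical axis (not along the pixel's ray), 0 where there is no reading.
- camera_model(name): a dict with "K" (3x3 intrinsics, pixels), "camera_from_world" (4x4, takes a point from world to camera coordinates). Camera axes: x right, y up, looking along -z (the intrinsics and any distortion apply to the point x, -y, -z); pixel columns grow to the right and rows downward; lengths in m; the calibration is good to about 2 mm. A picture is of the moment at which its call begins: read the wrist's pose just before it. camera_model takes no time and is no camera call; for the wrist camera it gives the pose at the moment of the call.
- finish_job(): hands the job in; it is judged then, once.
The state is a dict: "time": time; "joints": joint angles; "dq": joint speeds; "joint_efforts": joint torques, N m; "eef_pos": TCP position; "orientation": TCP orientation; "contact_force": force on the tool from outside, world axes, zero at the start; "torque": the same for the moment, N m; "finger_gap": finger opening in m; "finger_force": force on a finger pad.
Only numpy, scipy, OpenCV 4.12 (cv2) and the standard library are available. Lean on these libraries where they do the work, as an engineer would, in place of code of your own. Each camera call takes 0.05 s, during which the arm holds its last target. There are 200 camera calls.

## Working session

There is one attempt and no reset: what is moved stays moved. The work goes in short steps, Python scripts to look and compute and a tool call to move; the robot and the scene stay as the last step left them, time stands still between calls to the robot, and variables do not carry over. Pictures are saved under pics/ and viewed, at most 10 in all, crops included, and the job is handed in when it is done.

Besides the shell and the picture viewer there is one more tool, called after "Request:" as name([rows], argument=value, ...), one row to a line, values as JSON. send_rows: Moves the arm, as the interface text tells. Its arguments: {"type":"object","properties":{"series":{"type":"array"},"squeeze":{"type":"number"}},"required":["series"]}

```bash
mkdir -p pics; python3 - <<'E'
from rig import *
import cv2,numpy as np
s=state();print(s['time'],s['eef_pos'],s['orientation'],s['finger_gap'])
a=[]
for n in("scene","top"):
    p,d=snapshot(n);np.savez(f'{n}0.npz',p=p,d=d);c=camera_model(n)
    print(n,c)
    cv2.imwrite(f'pics/{n}0.png',p[...,::-1])
E
```

```text
0.0 [0.15217071 0.5798014  0.23024201] [[-9.67212876e-01  2.53966161e-01 -6.64486514e-04]
 [ 2.53966951e-01  9.67211339e-01 -1.73588723e-03]
 [ 2.01842274e-04 -1.84773010e-03 -9.99998273e-01]] 0.08528870073839269
scene {'K': array([[402.66716469,   0.        , 256.9889525 ],
       [  0.        , 402.66716469, 192.24437838],
       [  0.        ,   0.        ,   1.        ]]), 'camera_from_world': array([[-0.04959076,  0.99857527, -0.01970251,  0.03523741],
       [-0.62802669, -0.01583773,  0.77803062,  0.33217776],
       [ 0.77661009,  0.05095683,  0.62791733, -1.35190817],
       [ 0.        ,  0.        ,  0.        ,  1.        ]])}
top {'K': array([[442.15157891,   0.        , 259.49028573],
       [  0.        , 442.15157891, 197.71526222],
       [  0.        ,   0.        ,   1.        ]]), 'camera_from_world': array([[-0.02242752, -0.99895176, -0.03990461,  0.033052  ],
       [ 0.98201142, -0.02949735,  0.18650329, -0.56927972],
       [-0.18748487, -0.03500398,  0.98164359, -0.98499779],
       [ 0.        ,  0.        ,  0.        ,  1.        ]])}
```

View pics/top0.png

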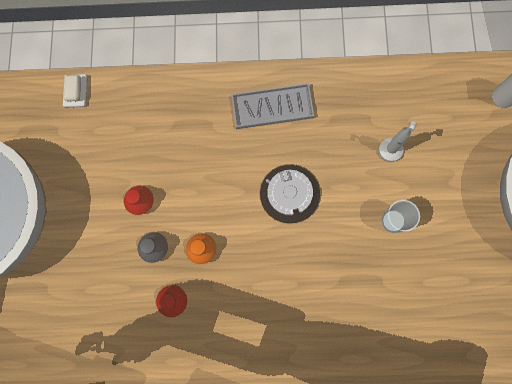

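View pics/scene0.png

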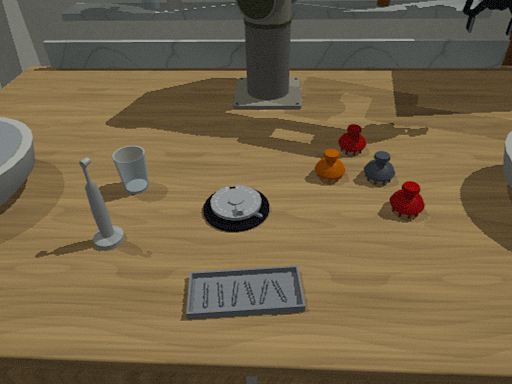

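The top view shows the deck at about (290,193), with the rib at about (286,176) and the notch at about (296,211). The scene view shows the pin probably near (262,217). Next I'll zoom in and measure.

```bash
cat > h.py <<'E'
from rig import *
import cv2,numpy as np
def ray(c,uv,z):
    K=c['K'];T=c['camera_from_world'];R=T[:3,:3];o=-R.T@T[:3,3]
    v=np.linalg.inv(K)@[uv[0],uv[1],1];d=R.T@[v[0],-v[1],-v[2]]
    return o+d*(z-o[2])/d[2]
def proj(c,P):
    T=c['camera_from_world'];q=T[:3,:3]@P+T[:3,3];v=c['K']@[q[0],-q[1],-q[2]];return v[:2]/v[2]
def rect(c,p,ctr,z,half=.085,n=400):
    "overhead resample of the plane z about ctr: up=+x, left=+y"
    w=np.float32([[ctr[0]+half,ctr[1]+half],[ctr[0]+half,ctr[1]-half],[ctr[0]-half,ctr[1]-half],[ctr[0]-half,ctr[1]+half]])
    s=np.float32([proj(c,np.array([*a,z])) for a in w])
    H=cv2.getPerspectiveTransform(s,np.float32([[0,0],[n,0],[n,n],[0,n]]))
    return cv2.warpPerspective(p,H,(n,n),flags=cv2.INTER_CUBIC)
E
python3 - <<'E'
from h import *
o=[]
for n in("top","scene"):
    p=np.load(n+'0.npz')['p'];c=camera_model(n)
    m=(p.max(2)<45).astype(np.uint8)
    x,y=((250,150) if n=="top" else (190,170));w=m*0;w[y:y+90,x:x+90]=1
    cs,_=cv2.findContours(m*w,cv2.RETR_EXTERNAL,2);k=cv2.convexHull(max(cs,key=cv2.contourArea))
    e=cv2.fitEllipse(k);C=ray(c,e[0],.008);print(n,e,C)
    o.append(rect(c,p,C,.02))
cv2.imwrite('pics/r0.png',np.hstack(o)[...,::-1])
E
```

```text
Traceback (most recent call last):
ValueError: max() iterable argument is empty
```

```bash

python3 - <<'E'
from h import *
o=[]
for n in("top","scene"):
    p=np.load(n+'0.npz')['p'];c=camera_model(n)
    x,y=((250,150) if n=="top" else (190,170))
    print(p[193,264] if n=="top" else p[215,208])
    m=np.zeros(p.shape[:2],np.uint8);m[y:y+90,x:x+90]=(p.max(2)<60)[y:y+90,x:x+90]
    cs,_=cv2.findContours(m,cv2.RETR_EXTERNAL,2);k=cv2.convexHull(max(cs,key=cv2.contourArea))
    e=cv2.fitEllipse(k);C=ray(c,e[0],.008);print(n,e,C)
    o.append(rect(c,p,C,.02))
cv2.imwrite('pics/r0.png',np.hstack(o)[...,::-1])
E
```

```text
[74 68 58]Traceback (most recent call last):
  File "<stdin>", line 9, in <module>
cv2.error: OpenCV(4.12.0) /io/opencv/modules/imgproc/src/shapedescr.cpp:361: error: (-201:Incorrect size of input array) There should be at least 5 points to fit the ellipse in function 'fitEllipseNoDirect'
```

```bash

python3 - <<'E'
from h import *
o=[]
for n in("top","scene"):
    p=np.load(n+'0.npz')['p'];c=camera_model(n)
    x,y=((250,150) if n=="top" else (190,170))
    q=p[y:y+90,x:x+90];print(np.percentile(q.max(2),[1,5,10,20,40,60]), q[43,10:22].tolist())
    t,b=cv2.threshold(q.max(2),0,1,cv2.THRESH_BINARY_INV+cv2.THRESH_OTSU);b=(q.max(2)<90).astype(np.uint8)
    m=np.zeros(p.shape[:2],np.uint8);m[y:y+90,x:x+90]=b
    cs,_=cv2.findContours(m,cv2.RETR_EXTERNAL,2);k=cv2.convexHull(max(cs,key=cv2.contourArea))
    C=[.5,0]
    if len(k)>5: e=cv2.fitEllipse(k);C=ray(c,e[0],.008);print(n,t,e,C)
    o.append(rect(c,p,C,.02))
cv2.imwrite('pics/r0.png',np.hstack(o)[...,::-1])
E
```

```text
[ 59.  65.  70. 175. 185. 190.] [[63, 53, 47], [64, 56, 50], [73, 61, 58], [74, 65, 60], [74, 68, 58], [68, 58, 49], [64, 56, 48], [118, 113, 112], [193, 190, 193], [185, 184, 184], [189, 187, 188], [184, 180, 182]]
top 131.0 ((289.7752685546875, 193.4718780517578), (58.284114837646484, 59.79425811767578), 91.25995635986328) [ 0.58714812 -0.05483061  0.008     ]
[  3.99  17.    30.   137.   144.   148.  ] [[152, 122, 83], [127, 105, 67], [93, 77, 47], [73, 60, 42], [14, 10, 10], [18, 25, 26], [20, 19, 16], [21, 18, 20], [4, 0, 4], [5, 17, 17], [1, 5, 3], [13, 7, 6]]
scene 88.0 ((235.5323486328125, 209.07852172851562), (45.37302017211914, 67.4072265625), 85.13377380371094) [ 0.59902924 -0.05257212  0.008     ]
```

View pics/r0.png

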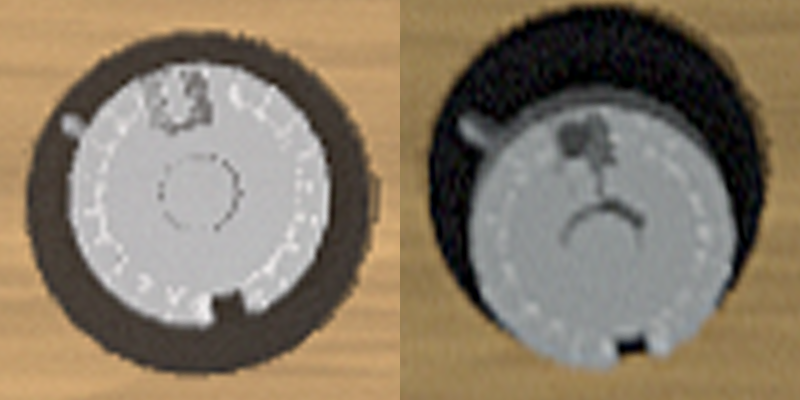

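The rectified top view (left panel) shows the pin at (70,125), the cap centre at (200,195), the notch at (228,302) and the rib at (181,100). From these the pin lies at about 60°, the notch at about 194° and the rib at about 14°. The cap therefore needs about 134° clockwise. I'll go above it now and look with the wrist camera.

```bash
cat >> h.py <<'E'
def rel(P,psi=None):
    "shift in tool axes to reach world P, and turn about tool z (deg) to bring tool x to yaw psi"
    s=state();R=np.array(s['orientation']);t=R.T@(np.array(P)-s['eef_pos']);y=np.degrees(np.arctan2(R[1,0],R[0,0]))
    return s['time'],np.round(t*1000,1),None if psi is None else round((y-psi+180)%360-180,2),round(y,2)
E
python3 -c "
from h import *
print(rel([.53,-.055,.23],104))"
```

```text
(0.1, array([-526.7, -518.1,    1.1]), np.float64(61.29), np.float64(165.29))
```

Request:
send_rows([
  [[0,-35,-35,0,0,0,5]],
])

```text
time: 0.2
eef_pos: [0.1754, 0.5387, 0.229]
orientation: [[-0.943, 0.334, -0.002], [0.334, 0.943, -0.002], [0.002, -0.003, -1.0]]
contact_force: [0.7, -1.2, 1.5]
finger_gap: 0.0734
finger_force: 0.0
```

I sent millimetres where metres were due. The step was clamped at 50 mm, so there was no harm. I'll recompute from the present pose.

```bash
python3 -c "
from h import *
print(rel([.53,-.055,.23],104))"
```

```text
(0.2, array([-532.5, -441.2,   -0.8]), np.float64(56.49), np.float64(160.49))
```

Request:
send_rows([
  [[0,-0.037,-0.03,0,0,0,4],[0,-0.074,-0.061,0,0,0,8],[0,-0.111,-0.092,0,0,0,12],[0,-0.148,-0.122,0,0,0,16],[0,-0.185,-0.153,0,0,0,20],[0,-0.222,-0.184,0,0,0,24],[0,-0.259,-0.214,0,0,0,28],[0,-0.296,-0.245,0,0,0,32]],
])

```text
time: 1.0
eef_pos: [0.374, 0.2049, 0.2311]
orientation: [[-0.618, 0.787, 0.0], [0.787, 0.618, 0.0], [0.0, 0.0, -1.0]]
contact_force: [1.7, 0.9, 0.3]
finger_gap: 0.0002
finger_force: 0.0
```

```bash
python3 -c "
from h import *
print(rel([.53,-.055,.23],104))"
```

```text
(1.0, array([-300.8,  -37.8,    1.1]), np.float64(24.14), np.float64(128.14))
```

Request:
send_rows([
  [[0,-0.043,-0.006,0,0,0,4],[0,-0.086,-0.011,0,0,0,8],[0,-0.129,-0.016,0,0,0,12],[0,-0.172,-0.022,0,0,0,16],[0,-0.215,-0.027,0,0,0,20],[0,-0.258,-0.033,0,0,0,24],[0,-0.3,-0.038,0,0,0,24],[0,-0.3,-0.038,0,0,0,24]],
])

```text
time: 1.8
eef_pos: [0.5307, -0.0565, 0.2302]
orientation: [[-0.243, 0.97, -0.001], [0.97, 0.243, -0.001], [-0.001, -0.001, -1.0]]
contact_force: [-0.7, 1.1, -0.1]
finger_gap: 0.0
finger_force: 0.0
```

```bash
python3 - <<'E'
from h import *
s=state();c=camera_model("wrist");p,d=snapshot("wrist");np.savez('w1.npz',p=p,d=d,**c)
print(s['eef_pos'],rel([.587,-.055,.1],104))
for a in (.587,.596):
    print(proj(c,np.array([a,-.055,.008])))
cv2.imwrite('pics/w1.png',p[...,::-1])
E
```

```text
[ 0.53074943 -0.05653379  0.23021544] (1.85, array([-14.5,  55.6, 130.1]), np.float64(0.09), np.float64(104.09))
[305.06098018 174.07984253]
[312.72990182 175.97464896]
```

View pics/w1.png

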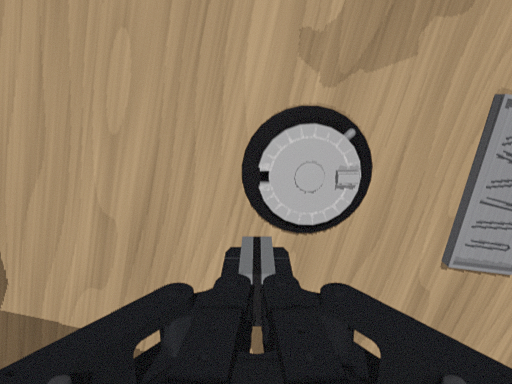

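The wrist view shows the deck centred near (307,170), the cap at about (310,176), the notch at (265,176), the rib at (348,178) and the pin end at (350,133). I'll turn these into positions.

```bash
python3 - <<'E'
from h import *
f=np.load('w1.npz');p=f['p'];c=f
g=p.max(2).astype(int)
m=np.zeros(g.shape,np.uint8);m[95:236,235:380]=(g<60)[95:236,235:380];m[234:,:]=0
cs,_=cv2.findContours(m,cv2.RETR_EXTERNAL,2);e=cv2.fitEllipse(cv2.convexHull(max(cs,key=cv2.contourArea)))
D=ray(c,e[0],.008);print('deck',e,D)
b=np.zeros(g.shape,np.uint8);b[95:236,235:380]=((g>110)&(p.max(2).astype(int)-p.min(2)<25))[95:236,235:380]
b=cv2.morphologyEx(b,cv2.MORPH_OPEN,np.ones((13,13)))
cs,_=cv2.findContours(b,cv2.RETR_EXTERNAL,2);e=cv2.fitEllipse(cv2.convexHull(max(cs,key=cv2.contourArea)))
C=ray(c,e[0],.025);print('cap',e,C)
A=(C+D)/2
for n,uv,z in(('pin',(350,133),.0125),('notch',(265,176),.025),('rib',(348,178.5),.038)):
    v=ray(c,uv,z)-C;print(n,np.hypot(*v[:2]),np.degrees(np.arctan2(v[1],v[0])))
# overhead resample for a close look
cv2.imwrite('pics/w1r.png',np.hstack([rect(c,p,C,.025),rect(c,p,C,.012)])[...,::-1])
E
```

```text
deck ((306.4029541015625, 168.8992462158203), (125.3437271118164, 131.22830200195312), 57.8294677734375) [ 0.58677918 -0.0489315   0.008     ]
cap ((309.1483459472656, 173.72964477539062), (99.77167510986328, 104.77216339111328), 49.77058792114258) [ 0.58774191 -0.05042442  0.025     ]
pin 0.06064975430968056 57.74036613288683
notch 0.047386086446520426 -162.92264771148095
rib 0.03843837980049314 10.907946775385883
```

View pics/w1r.png

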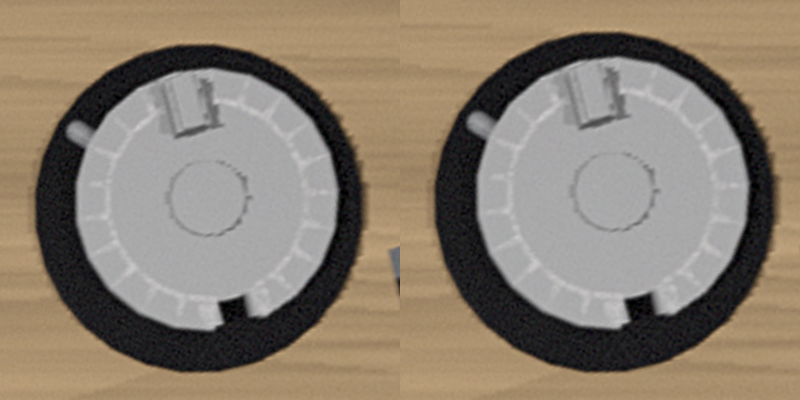

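Corrected from the rim extents in the left panel (cap centre at (207,199)), the axis is at about (0.587,-0.053). The rib is at about 13° and the pin at about 59.6°. Next I'll compute the start pose for the push.

```bash
python3 - <<'E'
from h import *
A=np.array([.587,-.053]);th=np.radians(13)
r=np.array([np.cos(th),np.sin(th)]);t=np.array([-r[1],r[0]])
P=A+.039*r+.028*t
print(rel([*P,.030],103))
a=np.array([-.018,-.039])
for k in range(1,9):
    w=np.radians(6*k);R=np.array([[np.cos(w),-np.sin(w)],[np.sin(w),np.cos(w)]]);print(6*k,np.round(a-R@a,4))
E
```

```text
(1.85, array([ 14.6,  95.7, 200.1]), np.float64(1.09), np.float64(104.09))
6 [-0.0042  0.0017]
12 [-0.0085  0.0029]
18 [-0.0129  0.0037]
24 [-0.0174  0.0039]
30 [-0.0219  0.0038]
36 [-0.0264  0.0031]
42 [-0.0307  0.002 ]
48 [-0.0349  0.0005]
```

Request:
send_rows([
  [[0,0.007,0.048,0.02,0,0,1.1],[0,0.0146,0.0957,0.05,0,0,1.1],[0,0.0146,0.0957,0.09,0,0,1.1],[0,0.0146,0.0957,0.13,0,0,1.1],[0,0.0146,0.0957,0.165,0,0,1.1],[0,0.0146,0.0957,0.185,0,0,1.1],[0,0.0146,0.0957,0.199,0,0,1.1],[0,0.0146,0.0957,0.199,0,0,1.1]],
])

```text
time: 2.65
eef_pos: [0.6167, -0.0136, 0.03]
orientation: [[-0.229, 0.973, -0.004], [0.973, 0.229, 0.001], [0.002, -0.004, -1.0]]
contact_force: [0.7, 0.8, -0.9]
finger_gap: -0.0001
finger_force: 0.0
```

```bash
cat > q.py <<'E'
from h import *
A=np.array([.587,-.053])
def where():
    s=state();R=np.array(s['orientation']);a=R.T@(np.array([*A,0])-s['eef_pos'])
    y=np.degrees(np.arctan2(R[1,0],R[0,0]));print('t',s['time'],'axis in tool mm',np.round(a[:2]*1000,1),'z',s['eef_pos'][2].round(4),'psi',y.round(1),'F',np.round(s['contact_force'],1))
where()
E
python3 q.py
```

```text
t 2.65 axis in tool mm [-31.6 -37.8] z 0.03 psi 103.2 F [ 0.7  0.8 -0.9]
```

Request:
send_rows([
  [[0,-0.004,0.001,0,0,0,0],[0,-0.008,0.001,0,0,0,0],[0,-0.011,0.001,0,0,0,0],[0,-0.0136,0.001,0,0,0,0],[0,-0.0136,0.001,0,0,0,0]],
])

```text
time: 3.15
eef_pos: [0.6241, -0.028, 0.0336]
orientation: [[-0.228, 0.974, 0.003], [0.974, 0.228, -0.0], [-0.001, 0.003, -1.0]]
contact_force: [0.5, 0.3, 2.7]
finger_gap: 0.0001
finger_force: 1.1
```

```bash
python3 q.py
```

```text
t 3.15 axis in tool mm [-15.9 -41.9] z 0.0336 psi 103.2 F [0.5 0.3 2.7]
```

Request:
send_rows([
  [[0,0,0,0,0,0,0],[0,0,0,0,0,0,0]],
])

```text
time: 3.35
eef_pos: [0.6234, -0.0276, 0.0329]
orientation: [[-0.228, 0.974, 0.001], [0.974, 0.228, -0.0], [-0.0, 0.001, -1.0]]
contact_force: [1.7, 0.4, 4.3]
finger_gap: -0.0004
finger_force: 1.6
```

```bash
python3 - <<'E'
from q import *
for n in("top","scene"):
    c=camera_model(n);p,d=snapshot(n);where()
    cv2.imwrite(f'pics/{n}2.png',cv2.resize(rect(c,p,[.6,-.04],.025,.1),(390,390))[...,::-1])
a=[cv2.imread(f'pics/{n}2.png') for n in("top","scene")]
cv2.imwrite('pics/c2.png',np.hstack(a))
E
```

```text
t 3.35 axis in tool mm [-16.4 -41.2] z 0.0329 psi 103.2 F [1.7 0.4 4.3]
t 3.4 axis in tool mm [-16.5 -41.2] z 0.0328 psi 103.2 F [0.8 1.6 3.6]
t 3.45 axis in tool mm [-16.5 -41.1] z 0.0328 psi 103.2 F [2.3 0.9 3.8]
```

View pics/c2.png

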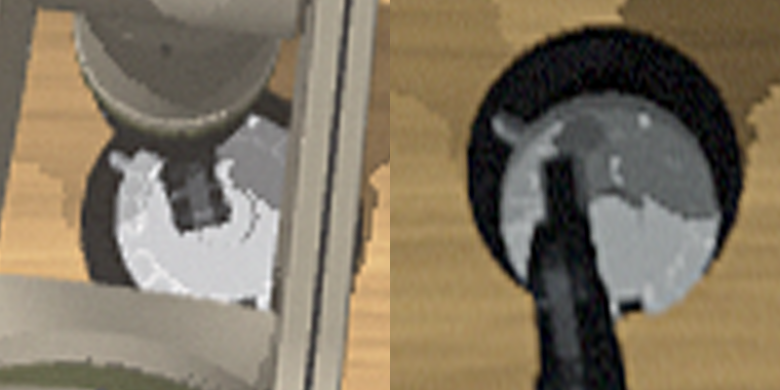

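Request:
send_rows([
  [[0,0.003,0,0,0,0,0],[0,0.006,0,0,0,0,0],[0,0.006,0,0,0,0,0],[0,0.006,0,0,0,0,0]],
])

```text
time: 3.85
eef_pos: [0.6209, -0.0216, 0.0317]
orientation: [[-0.228, 0.974, -0.001], [0.974, 0.228, 0.0], [0.0, -0.001, -1.0]]
contact_force: [0.3, 0.0, -0.2]
finger_gap: 0.0
finger_force: 0.0
```

```bash
python3 q.py
```

```text
t 3.85 axis in tool mm [-22.8 -40.2] z 0.0317 psi 103.2 F [ 0.3  0.  -0.2]
```

Request:
send_rows([
  [[0,0,-0.001,0.0035,0,0,0],[0,0,-0.001,0.0035,0,0,0],[0,-0.003,-0.001,0.0035,0,0,0],[0,-0.006,-0.001,0.0035,0,0,0],[0,-0.006,-0.001,0.0035,0,0,0]],
])

```text
time: 4.35
eef_pos: [0.622, -0.0282, 0.0288]
orientation: [[-0.228, 0.974, 0.0], [0.974, 0.228, 0.0], [0.0, 0.0, -1.0]]
contact_force: [0.4, 0.4, 0.5]
finger_gap: 0.0003
finger_force: 0.1
```

```bash
python3 q.py
```

```text
t 4.35 axis in tool mm [-16.2 -39.8] z 0.0288 psi 103.2 F [0.4 0.4 0.5]
```

Request:
send_rows([
  [[0,-0.0043,0.0015,0,0,0,6],[0,-0.0087,0.0024,0,0,0,12],[0,-0.0131,0.003,0,0,0,18],[0,-0.0177,0.003,0,0,0,24],[0,-0.0221,0.0026,0,0,0,30],[0,-0.0266,0.0018,0,0,0,36],[0,-0.0266,0.0018,0,0,0,36]],
])

```text
time: 5.05
eef_pos: [0.6299, -0.0537, 0.0289]
orientation: [[0.39, 0.921, 0.0], [0.921, -0.39, 0.0], [0.0, 0.0, -1.0]]
contact_force: [0.9, 0.4, 0.6]
finger_gap: -0.0
finger_force: 0.4
```

```bash
python3 q.py
```

```text
t 5.05 axis in tool mm [-16.1 -39.8] z 0.0289 psi 67.1 F [0.9 0.4 0.6]
```

Request:
send_rows([
  [[0,-0.0043,0.0015,0,0,0,6],[0,-0.0087,0.0024,0,0,0,12],[0,-0.0131,0.003,0,0,0,18],[0,-0.0177,0.003,0,0,0,24],[0,-0.0221,0.0026,0,0,0,30],[0,-0.0266,0.0018,0,0,0,36],[0,-0.0309,0.0004,0,0,0,42],[0,-0.0309,0.0004,0,0,0,42]],
])

```text
time: 5.85
eef_pos: [0.6182, -0.0822, 0.029]
orientation: [[0.905, 0.426, 0.0], [0.426, -0.905, -0.0], [0.0, 0.0, -1.0]]
contact_force: [0.3, 0.8, 0.1]
finger_gap: -0.0002
finger_force: 0.4
```

```bash
python3 - <<'E'
from q import *
from h import *
c=camera_model("scene");p,d=snapshot("scene")
cv2.imwrite('pics/s3.png',rect(c,p,[.6,-.05],.025,.1)[...,::-1])
E
```

```text
t 5.85 axis in tool mm [-15.7 -39.7] z 0.029 psi 25.2 F [0.3 0.8 0.1]
```

View pics/s3.png

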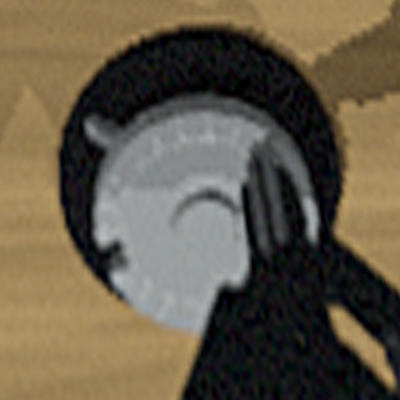

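The cap turns with the finger. The notch is now at pixel (112,255), about 113°, so about 53° is left. I'll push another 42° and then look again.

Request:
send_rows([
  [[0,-0.0043,0.0015,0,0,0,6],[0,-0.0087,0.0024,0,0,0,12],[0,-0.0131,0.003,0,0,0,18],[0,-0.0177,0.003,0,0,0,24],[0,-0.0221,0.0026,0,0,0,30],[0,-0.0266,0.0018,0,0,0,36],[0,-0.0309,0.0004,0,0,0,42],[0,-0.0309,0.0004,0,0,0,42]],
])

```text
time: 6.7
eef_pos: [0.5904, -0.0954, 0.029]
orientation: [[0.958, -0.287, 0.0], [-0.287, -0.958, -0.0], [0.0, 0.0, -1.0]]
contact_force: [0.8, 0.4, -0.1]
finger_gap: -0.0002
finger_force: 0.3
```

```bash
python3 - <<'E'
from q import *
from h import *
o=[]
for n in("scene","wrist"):
    c=camera_model(n);p,d=snapshot(n);np.savez(n+'4.npz',p=p,**c)
    o.append(rect(c,p,[.587,-.053],.025,.085))
cv2.imwrite('pics/s4.png',np.hstack(o)[...,::-1])
E
```

```text
t 6.7 axis in tool mm [-15.4 -39.6] z 0.029 psi -16.7 F [ 0.8  0.4 -0.1]
```

View pics/s4.png

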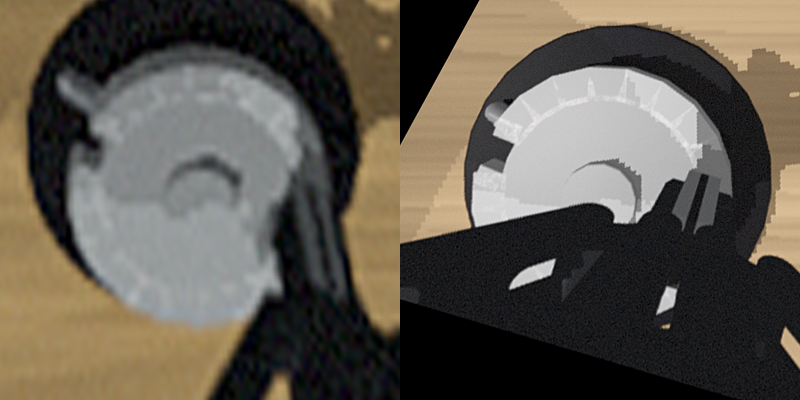

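```bash
cat > ang.py <<'E'
from q import *
def prof(c,p,r,z,a0,a1,ax=A):
    g=cv2.cvtColor(p,cv2.COLOR_RGB2GRAY).astype(np.float32);an=np.arange(a0,a1,.25)
    uv=np.float32([proj(c,np.array([ax[0]+r*np.cos(t),ax[1]+r*np.sin(t),z])) for t in np.radians(an)])
    return an,cv2.remap(g,uv[:,:1].copy(),uv[:,1:].copy(),cv2.INTER_LINEAR).ravel()
def span(an,v,th,dark):
    m=v<th if dark else v>th
    lab=cv2.connectedComponents(m.astype(np.uint8)[None])[1][0]
    return [(an[lab==k][0],an[lab==k][-1],an[lab==k].mean()) for k in range(1,lab.max()+1) if (lab==k).sum()>8]
def report(c,p):
    for r in(.047,.049,.051,.053):
        an,v=prof(c,p,r,.025,35,100);print('notch r',r,span(an,v,110,True))
    for r in(.060,.063,.066):
        an,v=prof(c,p,r,.015,35,85);print('pin r',r,v.max(),span(an,v,(v.max()+v.min())/2,False))
E
python3 - <<'E'
from ang import *
for n in('wrist4','w1'):
    f=np.load(n+'.npz');print(n);report(f,f['p'])
E
```

```text
t 6.8 axis in tool mm [-15.3 -39.7] z 0.029 psi -16.5 F [0.7 0.2 0.6]
wrist4
notch r 0.047 [(np.float64(57.75), np.float64(73.25), np.float64(65.5))]
notch r 0.049 [(np.float64(58.25), np.float64(73.25), np.float64(65.75))]
notch r 0.051 [(np.float64(58.5), np.float64(73.0), np.float64(65.75))]
notch r 0.053 [(np.float64(59.0), np.float64(73.0), np.float64(66.0))]
pin r 0.06 210.42578 [(np.float64(53.75), np.float64(61.25), np.float64(57.5)), (np.float64(79.5), np.float64(84.75), np.float64(82.125))]
pin r 0.063 176.47852 [(np.float64(54.5), np.float64(60.0), np.float64(57.25))]
pin r 0.066 161.82227 [(np.float64(54.25), np.float64(59.25), np.float64(56.75))]
w1
notch r 0.047 []
notch r 0.049 []
notch r 0.051 []
notch r 0.053 []
pin r 0.06 142.75977 [(np.float64(55.0), np.float64(63.0), np.float64(59.0))]
pin r 0.063 155.5918 [(np.float64(55.0), np.float64(62.75), np.float64(58.875))]
pin r 0.066 150.57812 [(np.float64(55.5), np.float64(62.5), np.float64(59.0))]
```

Notch at about 65.7°, pin at about 57.5–59°, so roughly 7–8° is left. I'll push 5.5°, back off and lift clear, then measure unobstructed.

Request:
send_rows([
  [[0,-0.0021,0.0008,0,0,0,3],[0,-0.0039,0.0014,0,0,0,5.5],[0,-0.0039,0.0014,0,0,0,5.5],[0,-0.0039,0.0014,0,0,0,5.5]],
])

```text
time: 7.2
eef_pos: [0.5865, -0.0956, 0.0289]
orientation: [[0.927, -0.376, 0.0], [-0.376, -0.927, -0.0], [0.0, -0.0, -1.0]]
contact_force: [1.6, 0.6, -0.1]
finger_gap: -0.0001
finger_force: 0.8
```

```bash
python3 - <<'E'
from ang import *
for n in("wrist","scene"):
    c=camera_model(n);p,d=snapshot(n);np.savez(n+'5.npz',p=p,**c);print(n);report(c,p)
E
```

```text
t 7.2 axis in tool mm [-15.6 -39.7] z 0.0289 psi -22.1 F [ 1.6  0.6 -0.1]
wrist
notch r 0.047 [(np.float64(53.5), np.float64(68.5), np.float64(61.0)), (np.float64(96.5), np.float64(99.75), np.float64(98.125))]
notch r 0.049 [(np.float64(53.75), np.float64(68.5), np.float64(61.125)), (np.float64(96.5), np.float64(99.75), np.float64(98.125))]
notch r 0.051 [(np.float64(54.0), np.float64(68.25), np.float64(61.125)), (np.float64(96.25), np.float64(99.75), np.float64(98.0))]
notch r 0.053 [(np.float64(54.25), np.float64(68.25), np.float64(61.25)), (np.float64(96.5), np.float64(99.75), np.float64(98.125))]
pin r 0.06 235.50781 [(np.float64(51.0), np.float64(59.75), np.float64(55.375)), (np.float64(74.75), np.float64(84.75), np.float64(79.75))]
pin r 0.063 174.35156 [(np.float64(54.75), np.float64(60.0), np.float64(57.375))]
pin r 0.066 159.08203 [(np.float64(54.25), np.float64(59.25), np.float64(56.75))]
scene
notch r 0.047 [(np.float64(53.75), np.float64(69.75), np.float64(61.75))]
notch r 0.049 [(np.float64(52.25), np.float64(69.25), np.float64(60.75))]
notch r 0.051 [(np.float64(52.5), np.float64(69.25), np.float64(60.875))]
notch r 0.053 [(np.float64(52.75), np.float64(69.5), np.float64(61.125))]
pin r 0.06 112.47656 [(np.float64(50.75), np.float64(60.75), np.float64(55.75))]
pin r 0.063 110.25391 [(np.float64(51.75), np.float64(60.5), np.float64(56.125))]
pin r 0.066 120.875 [(np.float64(52.5), np.float64(60.25), np.float64(56.375))]
```

Request:
send_rows([
  [[0,-0.0013,0.0005,0,0,0,1.8],[0,-0.0025,0.0009,0,0,0,3.6],[0,-0.0025,0.0009,0,0,0,3.6],[0,-0.0025,0.0009,0,0,0,3.6],[0,0.006,0.0009,0,0,0,3.6],[0,0.006,0.0009,0,0,0,3.6],[0,0.006,0.0009,-0.03,0,0,3.6],[0,0.006,0.0009,-0.075,0,0,3.6]],
])

```text
time: 8.1
eef_pos: [0.5882, -0.0981, 0.1004]
orientation: [[0.9, -0.437, -0.008], [-0.437, -0.9, 0.002], [-0.008, 0.002, -1.0]]
contact_force: [0.5, -1.0, -1.0]
finger_gap: 0.0004
finger_force: 0.0
```

```bash
python3 - <<'E'
from ang import *
print(rel([.517,-.05,.22],104), rel([.517,-.05,.22],-76))
E
```

```text
t 8.1 axis in tool mm [-19.9 -40.3] z 0.1004 psi -25.9 F [ 0.5 -1.  -1. ]
(8.1, array([ -86.1,  -12. , -118.9]), np.float64(-129.89), np.float64(-25.89)) (8.1, array([ -86.1,  -12. , -118.9]), np.float64(50.11), np.float64(-25.89))
```

```bash
python3 - <<'E'
from ang import *
print(rel([.62,.015,.2]),state()['joints'])
E
```

```text
t 8.1 axis in tool mm [-19.9 -40.3] z 0.1004 psi -25.9 F [ 0.5 -1.  -1. ]
(8.1, array([ -21.6, -115.5,  -99.6]), None, np.float64(-25.89)) [-2.51228414e-01  2.25779006e-01  1.62600253e+00 -1.34073043e-04
  1.29839463e+00  1.77151582e+00]
```

Request:
send_rows([
  [[0,-0.003,-0.02,-0.04,0,0,0],[0,-0.01,-0.05,-0.06,0,0,0],[0,-0.018,-0.085,-0.09,0,0,0],[0,-0.0216,-0.1155,-0.1,0,0,0],[0,-0.0216,-0.1155,-0.1,0,0,0],[0,-0.0216,-0.1155,-0.1,0,0,0],[0,-0.0216,-0.1155,-0.1,0,0,0]],
])

```text
time: 8.8
eef_pos: [0.6216, 0.0137, 0.2024]
orientation: [[0.899, -0.437, -0.002], [-0.437, -0.899, -0.0], [-0.002, 0.001, -1.0]]
contact_force: [0.4, -0.4, -0.7]
finger_gap: 0.0001
finger_force: 0.0
```

```bash
python3 - <<'E'
from ang import *
o=[]
for n in("wrist","top","scene"):
    c=camera_model(n);p,d=snapshot(n);np.savez(n+'6.npz',p=p,**c);print(n);report(c,p)
    if n!="scene": o.append(rect(c,p,A,.02,.08))
cv2.imwrite('pics/s6.png',np.hstack(o)[...,::-1])
E
```

```text
t 8.8 axis in tool mm [-1.6 74.9] z 0.2024 psi -25.9 F [ 0.4 -0.4 -0.7]
wrist
notch r 0.047 [(np.float64(49.0), np.float64(65.0), np.float64(57.0))]
notch r 0.049 [(np.float64(49.5), np.float64(54.25), np.float64(51.875)), (np.float64(56.25), np.float64(64.75), np.float64(60.5))]
notch r 0.051 [(np.float64(59.0), np.float64(64.5), np.float64(61.75))]
notch r 0.053 [(np.float64(59.0), np.float64(64.25), np.float64(61.625))]
pin r 0.06 150.53125 [(np.float64(53.5), np.float64(61.0), np.float64(57.25))]
pin r 0.063 150.65625 [(np.float64(53.5), np.float64(61.0), np.float64(57.25))]
pin r 0.066 158.36816 [(np.float64(54.25), np.float64(60.5), np.float64(57.375))]
top
notch r 0.047 [(np.float64(49.75), np.float64(56.25), np.float64(53.0))]
notch r 0.049 [(np.float64(50.5), np.float64(55.25), np.float64(52.875))]
notch r 0.051 [(np.float64(50.75), np.float64(55.0), np.float64(52.875))]
notch r 0.053 [(np.float64(49.25), np.float64(55.25), np.float64(52.25))]
pin r 0.06 184.82422 [(np.float64(54.5), np.float64(61.5), np.float64(58.0))]
pin r 0.063 187.69629 [(np.float64(54.25), np.float64(61.5), np.float64(57.875))]
pin r 0.066 168.875 [(np.float64(55.25), np.float64(59.75), np.float64(57.5))]
scene
notch r 0.047 [(np.float64(51.25), np.float64(65.5), np.float64(58.375))]
notch r 0.049 [(np.float64(50.75), np.float64(64.75), np.float64(57.75))]
notch r 0.051 [(np.float64(50.0), np.float64(64.5), np.float64(57.25))]
notch r 0.053 [(np.float64(49.75), np.float64(64.25), np.float64(57.0))]
pin r 0.06 132.8125 [(np.float64(51.5), np.float64(60.75), np.float64(56.125))]
pin r 0.063 132.10547 [(np.float64(52.0), np.float64(60.5), np.float64(56.25))]
pin r 0.066 136.125 [(np.float64(52.25), np.float64(60.25), np.float64(56.25))]
```

View pics/s6.png

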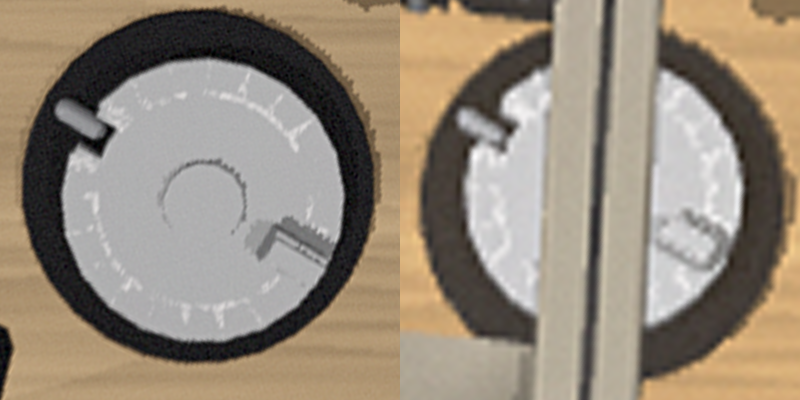

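The clear view shows the notch spanning 49–65° (centre 57.0°) and the pin at 57.3°, with the pin visible centred in the notch at (97,130). The two are aligned. Now I'll go over the pad.

```bash
python3 -c "
from h import *
print(rel([.587,-.054,.035]))"
```

```text
(8.95, array([ -1.4,  75.7, 167.8]), None, np.float64(-25.99))
```

Request:
send_rows([
  [[0,-0.0014,0.03,0.02,0,0,0],[0,-0.0014,0.06,0.05,0,0,0],[0,-0.0014,0.0757,0.09,0,0,0],[0,-0.0014,0.0757,0.125,0,0,0],[0,-0.0014,0.0757,0.15,0,0,0],[0,-0.0014,0.0757,0.162,0,0,0],[0,-0.0014,0.0757,0.166,0,0,0],[0,-0.0014,0.0757,0.166,0,0,0]],
])

```text
time: 9.75
eef_pos: [0.5884, -0.0532, 0.0382]
orientation: [[0.899, -0.437, 0.0], [-0.437, -0.899, -0.0], [0.0, -0.0, -1.0]]
contact_force: [0.8, -0.2, 0.6]
finger_gap: -0.0002
finger_force: 0.0
```

Request:
send_rows([
  [[0,0,0,0.002,0,0,0],[0,0,0,0.004,0,0,0],[0,0,0,0.006,0,0,0],[0,0,0,0.008,0,0,0],[0,0,0,0.008,0,0,0]],
])

```text
time: 10.25
eef_pos: [0.5879, -0.0529, 0.0296]
orientation: [[0.899, -0.437, -0.0], [-0.437, -0.899, 0.0], [-0.0, 0.0, -1.0]]
contact_force: [-0.2, -0.0, -0.0]
finger_gap: -0.0002
finger_force: 0.0
```

Request:
send_rows([
  [[0,0,0,0.0015,0,0,0],[0,0,0,0.003,0,0,0],[0,0,0,0.0045,0,0,0],[0,0,0,0.006,0,0,0],[0,0,0,0.006,0,0,0]],
])

```text
time: 10.75
eef_pos: [0.5882, -0.0529, 0.0237]
orientation: [[0.899, -0.437, 0.0], [-0.437, -0.899, -0.0], [0.0, -0.0, -1.0]]
contact_force: [-0.7, 0.2, 1.8]
finger_gap: 0.0002
finger_force: 1.1
```

Request:
send_rows([
  [[0,0,0,0.0015,0,0,0],[0,0,0,0.003,0,0,0],[0,0,0,0.0042,0,0,0],[0,0,0,0.0042,0,0,0]],
])

```text
time: 11.15
eef_pos: [0.5883, -0.0529, 0.0204]
orientation: [[0.899, -0.437, 0.0], [-0.437, -0.899, -0.0], [0.0, -0.0, -1.0]]
contact_force: [-5.3, 1.3, 12.4]
finger_gap: -0.0001
finger_force: 5.8
```

It stopped at 20.4 mm with the force rising to 12 N. The expected home height is 20.5 mm. I'll press 0.5 mm more to be sure, then lift away and check.

Request:
send_rows([
  [[0,0,0,0.0005,0,0,0],[0,0,0,0.0005,0,0,0],[0,0,0,-0.01,0,0,0],[0,0,0,-0.05,0,0,0],[0,0,-0.03,-0.09,0,0,0],[0,0,-0.07,-0.13,0,0,0],[0,0,-0.075,-0.175,0,0,0],[0,0,-0.075,-0.18,0,0,0]],
])

```text
time: 11.95
eef_pos: [0.6251, 0.016, 0.2078]
orientation: [[0.9, -0.435, 0.012], [-0.435, -0.9, -0.0], [0.011, -0.005, -1.0]]
contact_force: [1.2, 1.0, 0.2]
finger_gap: 0.0002
finger_force: 0.0
```

Request:
send_rows([
  [[0,0,0,0,0,0,0],[0,0,0,0,0,0,0],[0,0,0,0,0,0,0]],
])

```text
time: 12.25
eef_pos: [0.6194, 0.0141, 0.1969]
orientation: [[0.899, -0.438, -0.004], [-0.438, -0.899, 0.0], [-0.004, 0.002, -1.0]]
contact_force: [0.3, 0.6, -0.8]
finger_gap: -0.0
finger_force: 0.0
```

```bash
python3 - <<'E'
from h import *
A=[.5875,-.0535]
def hs(c,d,z,r0,r1,a):
    o=[]
    for r in np.linspace(r0,r1,5):
        for t in np.radians(a):
            P=np.array([A[0]+r*np.cos(t),A[1]+r*np.sin(t),z]);u,v=proj(c,P).round().astype(int);k=d[v,u]
            if k<=0: continue
            n=np.linalg.inv(c['K'])@[u,v,1]*k;T=c['camera_from_world'];o.append((T[:3,:3].T@(np.array([n[0],-n[1],-n[2]])-T[:3,3]))[2])
    return np.round(np.median(o)*1000,1)
c=camera_model('wrist');p,d=snapshot('wrist');f=np.load('w1.npz')
for n,cc,dd in(('before',f,f['d']),('now',c,d)):
    print(n,'flat top',hs(cc,dd,.02,.022,.03,range(70,170,10)),'deck',hs(cc,dd,.008,.061,.07,range(80,170,10)))
print(state()['contact_force'],state()['time'])
o=rect(c,p,A,.0165,.1);cv2.imwrite('pics/end.png',o[...,::-1])
E
```

```text
before flat top 24.7 deck 8.1
now flat top 16.0 deck 8.0
[0.19887462 0.96463512 0.15366099] 12.3
```

View pics/end.png

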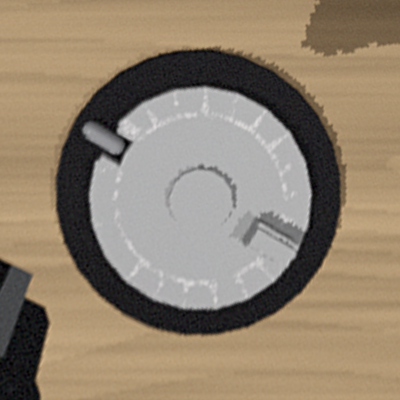

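The cap is home: its flat top measures 16 mm, against 24.7 mm before. The pin sits in the notch at (107,140), and the arm is clear. I'm handing the job in.

```bash
python3 -c "
from rig import *
print(finish_job())"
```

```text
the job is handed in; nothing more can be done
None
```

The cap is turned so its notch sits over the pin and pressed fully home (flat top down 8.7 mm, to 16 mm); the arm stands clear, touching nothing, and the job is handed in.

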